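Set the iris of a board inspection light and switch it on

TASK

Get the inspection light ready for the circuit board that lies on its glass: with the shut fingertips push the upright post of the iris lever gently around its arc until the lever's pointer lines up with the black setting marker clipped to the rim of the scale. Then press the round lamp button fully down, let it come back up, and leave the light clear. Only push and press: do not pinch or lift anything, and leave the marker, the circuit board and the other things on the bench where they are.

Things in the scene. Friction and masses are not known exactly. Their poses are not given: they have to be found in the camera images.
- light_base: Inspection light, fixed to the bench: round grey housing 236 mm across, 45 mm high, with an extension 90 mm wide reaching 190 mm from the axis along its -y. Origin on the iris ring's axis at the bench (z = 0). Fixed glass disc in the middle (86 mm across, top 53 mm up), the ring around it (outer radius 62 mm, top 54 mm up), scale lines every 10 degrees about its -x. Yaw up to 0.5 rad.
- iris_ring (a joint): Angle a of iris ring and lever about the upright axis through the base's origin, rad, stops at -1.15 and 1.15; the lever points along (-cos a, -sin a) in the base's frame and a grows counter-clockwise seen from above. Dry friction, about 2 N at the post; it stays where it is left. Starts at -1.0 to -0.6.
- post_top (a point): Centre of the top of the lever's upright dark steel post, the thing to push: round pin 12 mm thick, 70 mm from the ring axis, top 93 mm above the bench, free down to the flat lever arm (10 mm wide, its top 57 mm above the bench).
- lever_tip (a point): The outer point of the lever's flat pointer, 94 mm from the ring axis, 55 mm above the bench, in line with the axis and the post.
- marker_tip (a point): Inner point of the setting marker, 97 mm from the ring axis, 52 mm above the bench. The marker is a black plastic clip 14 mm wide on the rim of the scale, reaching out to 123 mm, top 56 mm above the bench. It sits stiffly at -0.1 to 0.9 rad (measured like the ring's angle); the lever's pointer passes inside it with 3 mm to spare.
- lamp_button_top (a point): Centre of the top of the lamp button: a round grey push button 28 mm across in a black housing on the base's extension, 150 mm from the ring axis along the base's -y. Pressed straight down.
- lamp_button (a joint): Travel of the lamp button, m: 0 up, 0.006 fully down; a spring pushes it back up; fully down takes 5 N.
- circuit_board: Bystander: small loose circuit board, 36 x 44 mm and 12 mm high with its parts, lying on the glass disc. Origin at the centre of its underside.
- speaker: Bystander: loose loudspeaker, 66 mm square steel frame with a round magnet on top, 32 mm high. Origin at the centre of its underside.
- flux_bottle: Bystander: loose small bottle, 36 mm in diameter, 85 mm high. Origin at the centre of its underside.
- multimeter: Bystander: loose handheld multimeter lying flat, 80 x 165 x 41 mm. Origin at the centre of its underside.

How it is judged (in metres and radians):
On the way, in this order (a step that is already met when the one before it is completed fails the run):
1. the lever's pointer is pushed to the setting marker and rests there (horizontal distance between lever_tip and marker_tip below 0.0055 m and velocity of joint iris_ring between -0.05 and 0.05 rad/s), for 0.3 s.
2. then the lamp button is pressed fully down, the pointer still at the marker (horizontal distance between lever_tip and marker_tip below 0.0055 m and value of joint lamp_button above 0.0048 m), for 0.05 s.
At the end, for the whole second after the job is handed in: The lever's pointer lies within 5.5 mm of the marker's point, seen from above (about 3 degrees either side), the ring is at rest, and the lamp button, having been pressed after the setting, is up again (horizontal distance between lever_tip and marker_tip below 0.0055 m and velocity of joint iris_ring between -0.02 and 0.02 rad/s and value of joint lamp_button below 0.0015 m); the robot touches nothing.
It fails at once if the setting marker is moved by more than 4 mm (distance of marker_tip from where it was at the start of the episode above 0.004 m).
It fails at once if the circuit board is moved by more than 10 mm (distance of circuit_board from where it was at the start of the episode above 0.01 m).
It fails at once if the loudspeaker, the bottle or the multimeter is moved by more than 25 mm (distance of any of speaker, flux_bottle, multimeter from where it was at the start of the episode above 0.025 m).
It fails at once if the lever is pinched or shoved hard (more than 25 N on the ring and lever) (contact force between anything else and iris_ring above 25 N).
It also fails if it takes over 56 s, if anything falls off the work surface, if the arm or the gripper's body presses on something with over 40 N, if the wrist force passes 120 N, or if a joint passes its speed limit or range.

ROBOT

A 6-joint arm with a two-finger parallel gripper is mounted at the origin on the work surface. World frame = base frame: x ahead of the robot, y to its left, z up, the work surface at z = 0. Lengths are in mm, angles in rad, forces in N, time in s.
With the tool pointing down it reaches from about 275 to 750 mm from the base axis. Payload 10.2 kg.
Tool frame: the origin (TCP) lies at the very end of the fingers, on their centre line; the grasp point (between the pads) lies 19 mm behind it; x points along the fingers, y is the direction in which the jaws open and shut, and the axes are right-handed (so a half turn about x gives the same grasp; the last joint's range is limited). The gripper opens to 85 mm and grips with 20 to 120 N. Pads are 22 mm wide; open, the fingers measure 114 mm over their backs; the gripper's body (76 mm by 85 mm) begins 54 mm behind the grasp point. The pads swing forward as they close: fully open they stand 13 mm farther back than shut.
Start: joints at [-1.379, 0.313, 1.498, -0, 1.331, -0.223], TCP at [211.567, -480.49, 231.294] pointing down, gripper open.
Joint ranges: [-2.94, 2.94], [-0.97, 2.17], [0.19, 2.56], [-1.23, 4.37], [0.02, 3.11], [-2.88, 2.88]. Speed limits (rad/s): [2.39, 2.39, 3.01, 3.14, 3.14, 3.14].

INTERFACE

Orientations are given as a unit quaternion [w, x, y, z].
In Python, from rig import ctrl, viewer, finish_job gives the robot as it stands.
- The arm moves only by the tool carry_out, never from a script. Its argument "targets" is a list of rows, each an object of numbers: "x", "y", "z": the shift along the world's x, y, z in m; "ax", "ay", "az": the turn, a rotation vector about the world's x, y, z in rad; "hand": the opening, from -1 (shut) to 1 (fully open). A call has 1 to 5 rows; each row is the pose to reach, as a shift and turn from the pose commanded when the call began; what a row does not reach only later rows make up. A row lasts 1/8 s, in which the tool goes at most 62.5 mm and 10.7 degrees, less where a joint would pass 70% of its speed; a pose out of reach is approached as far as the arm can. A call with a gripper value outside its range is refused whole. The fingers move at their own pace and stop on an object; "grip_force" is the grip in N (left out, the last holds). Time passes only in rows, so rows that repeat a pose let the fingers close. It gives the time, the measured TCP pose, the force and the opening at its end, in the units of the state.
- ctrl.sense(): the state, without advancing time (a new reading comes with each control period).
- viewer.capture(name): name is "side" or "top"; returns the picture (420x560x3 uint8, blue, green, red); there is no depth.
- viewer.camera_info(name): a dict with "fx", "fy", "cx", "cy" (pixels), "k1" (the pictures are not rectified: a ray, as slopes to the right and down, at radius r is drawn at 1 + k1 r^2 times it, then the intrinsics apply), "R" (3x3) and "t" (3): a world point X has camera coordinates R X + t. Camera axes: x right, y down, z forward; pixel columns grow to the right and rows downward; lengths in mm; the calibration is good to about 2 mm. A picture is of the moment at which its call begins. camera_info takes no time and is no camera call.
- finish_job(): hands the job in, once; it reports no verdict.
The state is a dict: "time_s": time; "joints": joint angles; "dq": joint speeds; "tau": joint torques, N m; "eef_pos": TCP position; "ee_rot": TCP orientation; "force": force on the tool from outside, world axes, zero at the start; "wrist_torque": the same for the moment, N m; "grip_width": opening from 0.0 (shut) to 1.0 (fully open).
Only numpy, scipy, OpenCV 4.12 (cv2) and the standard library are available. Lean on these libraries where they do the work, as an engineer would, in place of code of your own. Each camera call takes 0.05 s, during which the arm holds its last target. There are 200 camera calls.

## Working session

There is one attempt and no reset: what is moved stays moved. The work goes in short steps, Python scripts to look and compute and a tool call to move; the robot and the scene stay as the last step left them, time stands still between calls to the robot, and variables do not carry over. Pictures are saved under pics/ and viewed, about 8 in all and at most 12, crops included, and the job is handed in when it is done.

Besides the shell and the picture viewer there is one more tool, called after "Call:" as name(argument=value, ...) on one line, values as JSON. carry_out: Moves the arm, as the interface text tells. Its arguments: {"type":"object","properties":{"targets":{"type":"array"},"grip_force":{"type":"number"}},"required":["targets"]}

```bash
mkdir -p pics; ls
python3 - <<'E'
from rig import ctrl, viewer
import cv2
print(ctrl.sense())
for n in("top","side"):
    print(n,viewer.camera_info(n)); cv2.imwrite(f"pics/{n}0.png",viewer.capture(n))
E
```

```text
pics
{'time_s': 0.0, 'joints': array([-1.37941699e+00,  3.13452941e-01,  1.49844282e+00,  5.44678884e-06,
        1.33099829e+00, -2.23367473e-01]), 'dq': array([-5.06954551e-05,  4.94604767e-05, -9.81207589e-05,  1.73117467e-04,
       -6.56299782e-04,  6.47438110e-04]), 'tau': array([-8.63926634e-04, -4.12272084e+01, -2.59747374e+01, -2.17188344e-04,
        4.13221103e-03, -1.71148531e-05]), 'eef_pos': array([ 211.50843559, -480.22702822,  230.7314125 ]), 'ee_rot': array([ 0.14512592,  0.69196625,  0.14604597, -0.69194779]), 'force': array([ 0.35291025, -0.02228657, -0.25854514]), 'wrist_torque': array([0.04740331, 0.07098973, 0.02910857]), 'grip_width': 1.0019562601357581}
top {'fx': 489.8693453024941, 'fy': 489.8693453024941, 'cx': 285.197442122275, 'cy': 206.2195770044256, 'k1': -0.14031028535135018, 'R': array([[ 0.12613529, -0.99199454, -0.00606052],
       [-0.96973844, -0.12201339, -0.21147126],
       [ 0.20903887,  0.03255111, -0.97736543]]), 't': array([ 28.04736001, 664.77227221, 898.502895  ])}
side {'fx': 429.48654750724836, 'fy': 429.48654750724836, 'cx': 284.74725430524086, 'cy': 211.96144070242673, 'k1': -0.13373761616794533, 'R': array([[ 0.7740026 , -0.63303913, -0.0134697 ],
       [-0.49315354, -0.58935212, -0.63989348],
       [ 0.39713922,  0.50192185, -0.76834556]]), 't': array([-427.82584452,  414.3282182 ,  505.13166722])}
```

View pics/top0.png

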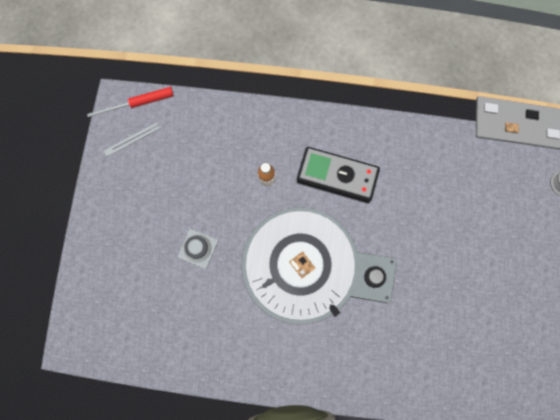

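View pics/side0.png

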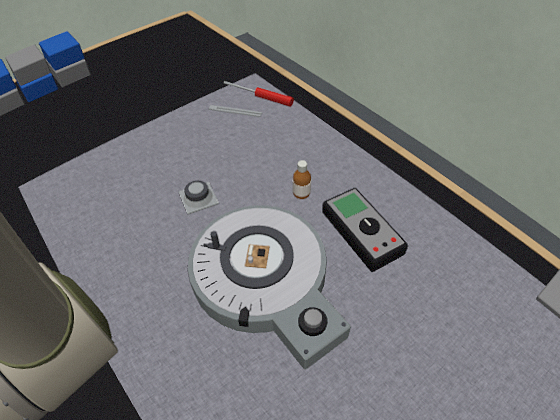

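The top view has the light's centre near (300,265), the lever near (266,284), the marker near (335,310) and the button near (376,277). The side view shows the same things at (257,257), (213,241), (244,316) and (313,318). I'll enlarge both to read the points more exactly.

Run:
```python
import cv2,numpy as np
a=cv2.imread("pics/top0.png")[205:330,235:400]; b=cv2.imread("pics/side0.png")[200:370,180:355]
a=cv2.resize(a,None,fx=4,fy=4,interpolation=cv2.INTER_CUBIC); b=cv2.resize(b,None,fx=3.5,fy=3.5,interpolation=cv2.INTER_CUBIC)
cv2.imwrite("pics/ta.png",a);cv2.imwrite("pics/sb.png",b);print(a.shape,b.shape)
```

```text
(500, 660, 3) (595, 612, 3)
```

View pics/ta.png

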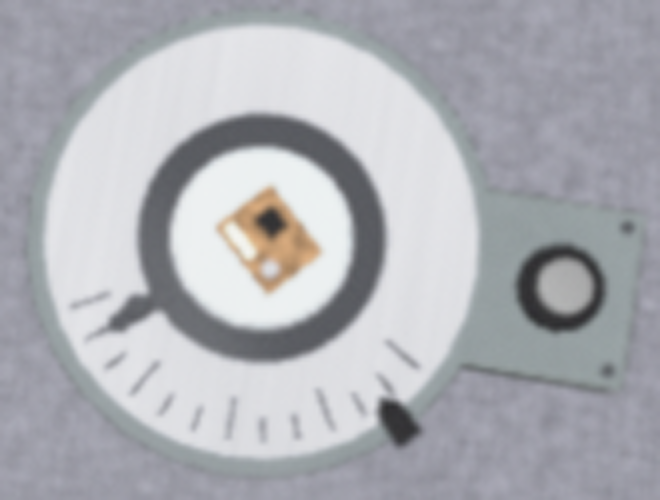

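View pics/sb.png

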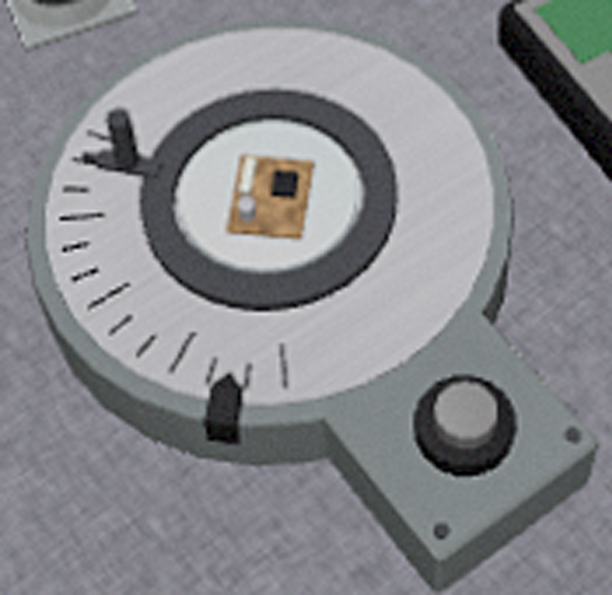

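Readings from the enlarged top crop: ring centre (262,237), marker tip (381,400), lever tip (110,330), button (565,286). From the side crop: ring centre (269,199), marker tip (229,375), lever tip (83,158), post top (118,112), button (466,405).

```bash
cat > h.py <<'E'
import numpy as np, cv2
from rig import ctrl, viewer
from scipy.optimize import least_squares
C={n:viewer.camera_info(n) for n in("top","side")}
def proj(n,X):
    c=C[n]; K=np.array([[c['fx'],0,c['cx']],[0,c['fy'],c['cy']],[0,0,1]])
    return cv2.projectPoints(np.atleast_2d(np.float64(X)),cv2.Rodrigues(c['R'])[0],c['t'],K,np.array([c['k1'],0,0,0]))[0][:,0]
def onz(n,p,z): return least_squares(lambda q:(proj(n,[*q,z])[0]-p),[450,-50]).x
def tri(pt,ps): 
    r=least_squares(lambda X:np.r_[proj("top",X)[0]-pt,proj("side",X)[0]-ps],[450,-50,50]); return r.x,2*r.cost
E
python3 - <<'E'
from h import *
T=lambda u,v:np.array([(u+.5)/4-.5+235,(v+.5)/4-.5+205])
S=lambda u,v:np.array([(u+.5)/3.5-.5+180,(v+.5)/3.5-.5+200])
P={'ctr':((262,237),(269,199),54),'mark':((381,400),(229,375),52),'tip':((110,330),(83,158),55),'button':((565,286),(466,405),60)}
for k,(t,s,z) in P.items(): print(k,tri(T(*t),S(*s)),onz("top",T(*t),z),onz("side",S(*s),z))
print('post',onz("side",S(118,112),93), onz("side",S(127,165),57))
for n,p in(("bottle",(267,172)),("spk",(197,248))): print(n,onz("top",p,50))
E
```

```text
ctr (array([548.37708742,  68.17684022,  44.95655798]), np.float64(0.2063115614884759)) [548.12122979  68.01042085] [544.71247029  63.11704699]
mark (array([476.06655357,   1.01118122,  52.15271902]), np.float64(0.07936338337939726)) [476.46912014   0.83873905] [475.85251602   1.17611924]
tip (array([490.42219231, 137.0012022 ,  57.44231093]), np.float64(4.734844280357285)) [493.52499652 136.09705142] [488.78210623 139.49454857]
button (array([541.20383336, -80.87158976,  66.43209251]), np.float64(0.00011157631854412114)) [541.78280237 -81.94795535] [543.49695292 -78.66904811]
post [505.81140227 124.38615709] [502.56830901 120.88746827]
bottle [727.30022797 158.18262079]
spk [553.67862034 276.21518934]
```

```bash
cat >> h.py <<'E'
from scipy.spatial.transform import Rotation as Ro
def st():
    s=ctrl.sense(); q=s['ee_rot']; R=Ro.from_quat(np.r_[q[1:],q[0]]).as_matrix()
    print('t',s['time_s'].__round__(2),'p',s['eef_pos'].round(1),'F',s['force'].round(1),'j',s['joints'].round(2),'g',round(s['grip_width'],2),'x',R[:,0].round(3),'z-heading deg',np.degrees(np.arctan2(R[1,2],R[0,2])).round(1)); return s
E
python3 - <<'E'
from h import *
st()
E
```

```text
t 0.1 p [ 211.5 -480.3  230.8] F [ 0.3 -0.8 -0.5] j [-1.38  0.31  1.5   0.    1.33 -0.22] g 1.0 x [-0.     0.001 -1.   ] z-heading deg -156.2
```

Call:
carry_out(targets=[{"x":0.0228,"y":0.0445,"z":0,"az":0.044,"hand":-1},{"x":0.0456,"y":0.089,"z":0,"az":0.088,"hand":-1},{"x":0.0684,"y":0.1335,"z":0,"az":0.132,"hand":-1},{"x":0.0912,"y":0.178,"z":0,"az":0.176,"hand":-1},{"x":0.114,"y":0.2225,"z":0,"az":0.22,"hand":-1}], grip_force=20)

```text
invalid input at $.targets[0]: expected keys x, y, z, ax, ay, az, hand
```

Call:
carry_out(targets=[{"x":0.0228,"y":0.0445,"z":0,"hand":-1},{"x":0.0456,"y":0.089,"z":0,"hand":-1},{"x":0.0684,"y":0.1335,"z":0,"hand":-1},{"x":0.0912,"y":0.178,"z":0,"hand":-1},{"x":0.114,"y":0.2225,"z":0,"hand":-1}])

```text
invalid input at $.targets[0]: expected keys x, y, z, ax, ay, az, hand
```

Call:
carry_out(targets=[{"x":0.0228,"y":0.0445,"z":-0.015,"hand":-1},{"x":0.0456,"y":0.089,"z":-0.03,"hand":-1},{"x":0.0684,"y":0.1335,"z":-0.06,"hand":-1},{"x":0.0912,"y":0.178,"z":-0.09,"hand":-1},{"x":0.0912,"y":0.178,"z":-0.09,"hand":-1}])

```text
invalid input at $.targets[0]: expected keys x, y, z, ax, ay, az, hand
```

Run:
```python
from h import *
st()
t=viewer.capture("top")[205:330,200:400]; s=viewer.capture("side")[120:345,120:355]
t=cv2.resize(t,(400,250));s=cv2.resize(s,(400,383))
o=np.zeros((383,800,3),np.uint8);o[:250,:400]=t;o[:,400:]=s
cv2.imwrite("pics/c1.png",o)
```

```text
t 0.1 p [ 211.5 -480.3  230.8] F [ 0.3 -0.8 -0.5] j [-1.38  0.31  1.5   0.    1.33 -0.22] g 1.0 x [-0.     0.001 -1.   ] z-heading deg -156.2
```

View pics/c1.png

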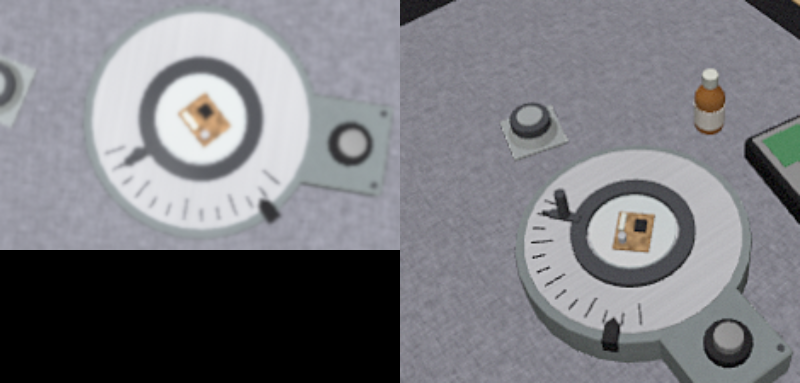

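The moves were refused because every key is required in each row. The picture shows the scene unchanged, with the lever at (133,157) and the marker at (266,207) in the left panel. I'll resend with all keys. That makes 5 pictures viewed.

Call:
carry_out(targets=[{"x":0.0228,"y":0.0445,"z":0,"ax":0,"ay":0,"az":0.044,"hand":-1},{"x":0.0456,"y":0.089,"z":0,"ax":0,"ay":0,"az":0.088,"hand":-1},{"x":0.0684,"y":0.1335,"z":0,"ax":0,"ay":0,"az":0.132,"hand":-1},{"x":0.0912,"y":0.178,"z":0,"ax":0,"ay":0,"az":0.176,"hand":-1},{"x":0.114,"y":0.2225,"z":0,"ax":0,"ay":0,"az":0.22,"hand":-1}], grip_force=20)

```text
time_s: 0.82
eef_pos: [326.0, -256.5, 231.3]
ee_rot: [0.221, 0.672, 0.221, -0.672]
force: [1.2, 0.2, 0.4]
grip_width: 0.001
```

Call:
carry_out(targets=[{"x":0.0228,"y":0.0445,"z":0,"ax":0,"ay":0,"az":0,"hand":-1},{"x":0.0456,"y":0.089,"z":0,"ax":0,"ay":0,"az":0,"hand":-1},{"x":0.0684,"y":0.1335,"z":0,"ax":0,"ay":0,"az":0,"hand":-1},{"x":0.0912,"y":0.178,"z":0,"ax":0,"ay":0,"az":0,"hand":-1},{"x":0.114,"y":0.2225,"z":0,"ax":0,"ay":0,"az":0,"hand":-1}])

```text
time_s: 1.45
eef_pos: [440.1, -33.9, 231.3]
ee_rot: [0.221, 0.672, 0.221, -0.672]
force: [-0.0, -0.1, 0.2]
grip_width: -0.004
```

Call:
carry_out(targets=[{"x":0.0228,"y":0.0445,"z":-0.015,"ax":0,"ay":0,"az":0,"hand":-1},{"x":0.0456,"y":0.089,"z":-0.03,"ax":0,"ay":0,"az":0,"hand":-1},{"x":0.0684,"y":0.1335,"z":-0.06,"ax":0,"ay":0,"az":0,"hand":-1},{"x":0.0905,"y":0.1775,"z":-0.09,"ax":0,"ay":0,"az":0,"hand":-1},{"x":0.0905,"y":0.1775,"z":-0.09,"ax":0,"ay":0,"az":0,"hand":-1}])

```text
time_s: 2.08
eef_pos: [529.3, 144.2, 138.4]
ee_rot: [-0.221, -0.67, -0.222, 0.673]
force: [-0.2, 0.0, -0.2]
grip_width: 0.003
```

```bash
cat >> h.py <<'E'
def look(f):
    st()
    t=viewer.capture("top")[205:330,200:400]; s=viewer.capture("side")[120:345,120:355]
    t=cv2.resize(t,(400,250));s=cv2.resize(s,(400,383))
    o=np.zeros((383,800,3),np.uint8);o[:250,:400]=t;o[:,400:]=s
    cv2.imwrite("pics/"+f,o)
E
python3 -c "from h import *;look('c2.png')"
```

```text
t 2.08 p [529.3 144.2 138.4] F [-0.2  0.  -0.2] j [0.05 0.45 1.55 0.   1.14 0.98] g 0.0 x [-0.005 -0.    -1.   ] z-heading deg -143.4
```

View pics/c2.png

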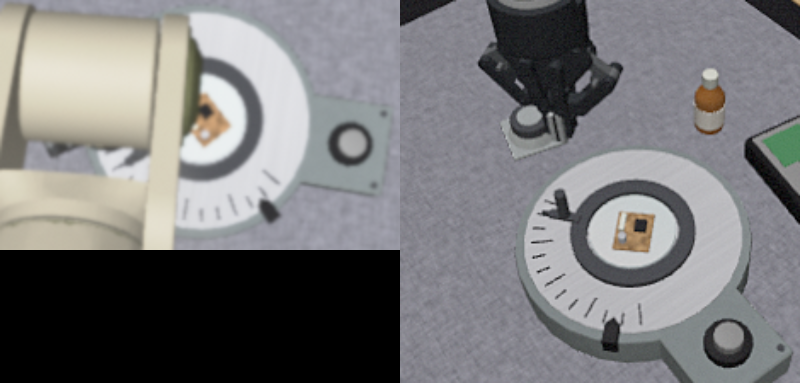

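The top view has the arm covering the lever. The side panel shows the shut fingertips hanging at (560,135), behind and clear of the post at (562,195). I'll work out the arc waypoints next.

Run:
```python
import numpy as np
C=np.array([547.8,67.5]); p0=np.array([530.1,142.0]); r=np.radians
def tcp(th,d=17): t=r(th); return C+70*np.array([np.cos(t),np.sin(t)])-d*np.array([-np.sin(t),np.cos(t)])
last=p0;base=126.4
for blk in ([126.4,131,136,141,146],[151,156,161,166,171],[176,181,186,191,196],[200,204,207,207]):
    print([((tcp(a)-last)/1000).round(4).tolist()+[round(r(a-base),3)] for a in blk]); last=tcp(blk[-1]);base=blk[-1]
```

```text
[[-0.0102, -0.0081, np.float64(0.0)], [-0.0154, -0.0105, np.float64(0.08)], [-0.0208, -0.0136, np.float64(0.168)], [-0.026, -0.0172, np.float64(0.255)], [-0.0308, -0.0213, np.float64(0.342)]]
[[-0.0045, -0.0044, np.float64(0.087)], [-0.0085, -0.0092, np.float64(0.175)], [-0.0121, -0.0144, np.float64(0.262)], [-0.0153, -0.0198, np.float64(0.349)], [-0.018, -0.0255, np.float64(0.436)]]
[[-0.0022, -0.0059, np.float64(0.087)], [-0.0038, -0.012, np.float64(0.175)], [-0.0049, -0.0182, np.float64(0.262)], [-0.0055, -0.0244, np.float64(0.349)], [-0.0055, -0.0307, np.float64(0.436)]]
[[0.0004, -0.005, np.float64(0.07)], [0.0011, -0.01, np.float64(0.14)], [0.0019, -0.0137, np.float64(0.192)], [0.0019, -0.0137, np.float64(0.192)]]
```

Call:
carry_out(targets=[{"x":0,"y":0,"z":-0.025,"ax":0,"ay":0,"az":0,"hand":-1},{"x":0,"y":0,"z":-0.05,"ax":0,"ay":0,"az":0,"hand":-1},{"x":0,"y":0,"z":-0.073,"ax":0,"ay":0,"az":0,"hand":-1},{"x":0,"y":0,"z":-0.073,"ax":0,"ay":0,"az":0,"hand":-1}])

```text
time_s: 2.68
eef_pos: [529.6, 140.9, 68.3]
ee_rot: [-0.22, -0.671, -0.22, 0.672]
force: [-0.2, -0.6, 0.2]
grip_width: 0.001
```

Call:
carry_out(targets=[{"x":-0.0102,"y":-0.0081,"z":0,"ax":0,"ay":0,"az":0,"hand":-1},{"x":-0.0154,"y":-0.0105,"z":0,"ax":0,"ay":0,"az":0.08,"hand":-1},{"x":-0.0208,"y":-0.0136,"z":0,"ax":0,"ay":0,"az":0.168,"hand":-1},{"x":-0.026,"y":-0.0172,"z":0,"ax":0,"ay":0,"az":0.255,"hand":-1},{"x":-0.0308,"y":-0.0213,"z":0,"ax":0,"ay":0,"az":0.342,"hand":-1}])

```text
time_s: 3.3
eef_pos: [499.6, 120.1, 69.9]
ee_rot: [0.333, 0.625, 0.332, -0.623]
force: [2.4, 0.7, -1.7]
grip_width: -0.003
```

```bash
python3 -c "from h import *;look('c3.png')"
```

```text
t 3.3 p [499.6 120.1  69.9] F [ 2.4  0.7 -1.7] j [0.01 0.48 1.72 0.   0.94 0.6 ] g -0.0 x [ 0.003  0.    -1.   ] z-heading deg -123.9
```

View pics/c3.png

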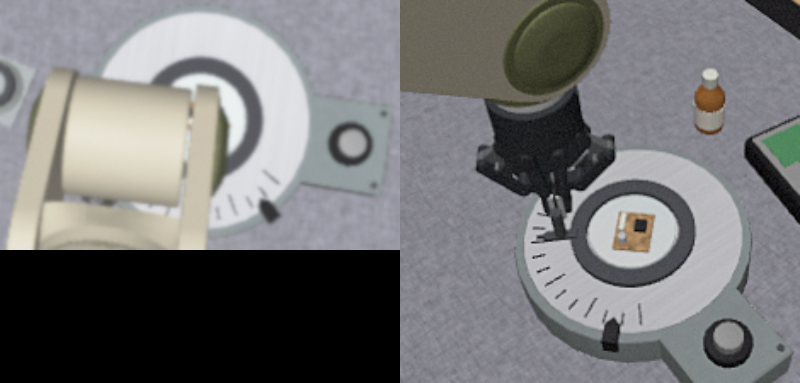

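The lever is moving. In the side panel the post is at (556,225), the lever points to (537,236), and the contact force is about 2.5 N. I'll carry on along the arc.

Call:
carry_out(targets=[{"x":-0.0045,"y":-0.0044,"z":0,"ax":0,"ay":0,"az":0.087,"hand":-1},{"x":-0.0085,"y":-0.0092,"z":0,"ax":0,"ay":0,"az":0.175,"hand":-1},{"x":-0.0121,"y":-0.0144,"z":0,"ax":0,"ay":0,"az":0.262,"hand":-1},{"x":-0.0153,"y":-0.0198,"z":0,"ax":0,"ay":0,"az":0.349,"hand":-1},{"x":-0.018,"y":-0.0255,"z":0,"ax":0,"ay":0,"az":0.436,"hand":-1}])

```text
time_s: 4.03
eef_pos: [481.7, 95.0, 69.5]
ee_rot: [0.46, 0.539, 0.459, -0.537]
force: [1.4, 1.8, 1.0]
grip_width: -0.001
```

Call:
carry_out(targets=[{"x":-0.0022,"y":-0.0059,"z":0,"ax":0,"ay":0,"az":0.087,"hand":-1},{"x":-0.0038,"y":-0.012,"z":0,"ax":0,"ay":0,"az":0.175,"hand":-1},{"x":-0.0049,"y":-0.0182,"z":0,"ax":0,"ay":0,"az":0.262,"hand":-1},{"x":-0.0055,"y":-0.0244,"z":0,"ax":0,"ay":0,"az":0.349,"hand":-1},{"x":-0.0055,"y":-0.0307,"z":0,"ax":0,"ay":0,"az":0.436,"hand":-1}])

```text
time_s: 4.65
eef_pos: [476.1, 64.3, 69.3]
ee_rot: [0.565, 0.426, 0.564, -0.425]
force: [1.8, 2.3, 0.4]
grip_width: -0.002
```

Call:
carry_out(targets=[{"x":0.0004,"y":-0.005,"z":0,"ax":0,"ay":0,"az":0.07,"hand":-1},{"x":0.0011,"y":-0.01,"z":0,"ax":0,"ay":0,"az":0.14,"hand":-1},{"x":0.0019,"y":-0.0137,"z":0,"ax":0,"ay":0,"az":0.192,"hand":-1},{"x":0.0019,"y":-0.0137,"z":0,"ax":0,"ay":0,"az":0.192,"hand":-1}])

```text
time_s: 5.15
eef_pos: [477.8, 50.5, 69.0]
ee_rot: [0.603, 0.371, 0.602, -0.37]
force: [-0.2, -0.0, 0.7]
grip_width: 0.005
```

Run:
```python
from h import *
st(); s=viewer.capture("side"); cv2.imwrite("pics/s4full.png",s); cv2.imwrite("pics/t4full.png",viewer.capture("top"))
cv2.imwrite("pics/s4.png",cv2.resize(s[220:345,180:340],None,fx=4.5,fy=4.5,interpolation=cv2.INTER_CUBIC))
```

```text
t 5.15 p [477.8  50.5  69. ] F [-0.2 -0.   0.7] j [-0.14  0.42  1.82 -0.    0.9  -0.61] g 0.0 x [ 0.001 -0.    -1.   ] z-heading deg -63.2
```

View pics/s4.png

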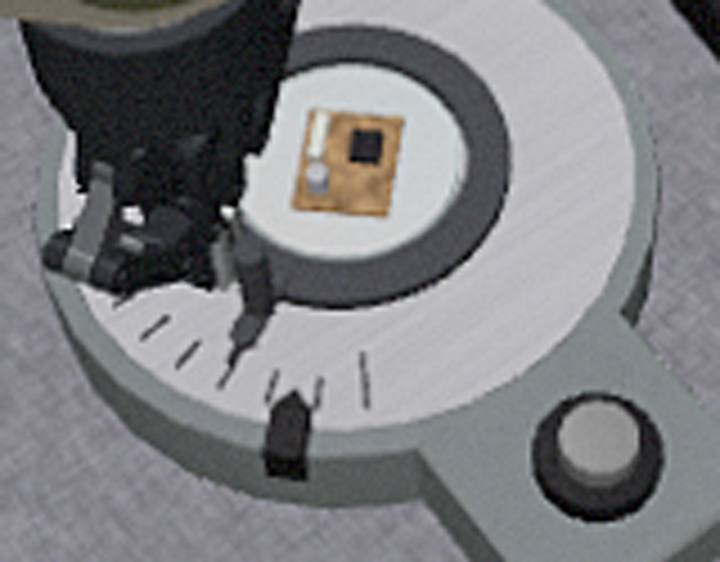

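Enlarged side view: the pointer tip is near (233,362), the post top near (250,245), the marker tip at (292,392). The lever lies on the 30° line and the marker at about 45°, so about 15° remain. I'll check that against the model.

Run:
```python
from h import *
C0=np.array([547.8,67.5])
f=lambda X:((proj("side",X)[0]-[180,220]+.5)*4.5-.5).round(0)
for a in (201,204,207,210):
    u=np.array([np.cos(np.radians(a)),np.sin(np.radians(a))])
    print(a,'tip',f([*(C0+94*u),55]),'post',f([*(C0+70*u),93]),'armbase',f([*(C0+70*u),57]))
for a in (220,222.7,225):
    u=np.array([np.cos(np.radians(a)),np.sin(np.radians(a))]); print(a,f([*(C0+97*u),52]))
def tcp(th,d=17): t=np.radians(th); return C0+70*np.array([np.cos(t),np.sin(t)])-d*np.array([-np.sin(t),np.cos(t)])
p=tcp(207)
for a in (210,213,216,218,220,222): print(a,((tcp(a)-p)/1000).round(4),np.radians(a-207).round(3))
```

```text
201 tip [201. 349.] post [228. 239.] armbase [239. 293.]
204 tip [213. 354.] post [237. 243.] armbase [248. 297.]
207 tip [226. 360.] post [246. 247.] armbase [257. 301.]
210 tip [238. 365.] post [256. 251.] armbase [267. 305.]
220 [282. 388.]
222.7 [295. 390.]
225 [306. 391.]
210 [ 0.001  -0.0036] 0.052
213 [ 0.0021 -0.0072] 0.105
216 [ 0.0035 -0.0108] 0.157
218 [ 0.0045 -0.0131] 0.192
220 [ 0.0055 -0.0153] 0.227
222 [ 0.0067 -0.0176] 0.262
```

Call:
carry_out(targets=[{"x":0.001,"y":-0.0036,"z":0,"ax":0,"ay":0,"az":0.052,"hand":-1},{"x":0.0021,"y":-0.0072,"z":0,"ax":0,"ay":0,"az":0.105,"hand":-1},{"x":0.0035,"y":-0.0108,"z":0,"ax":0,"ay":0,"az":0.157,"hand":-1},{"x":0.0055,"y":-0.0153,"z":0,"ax":0,"ay":0,"az":0.227,"hand":-1},{"x":0.0055,"y":-0.0153,"z":0,"ax":0,"ay":0,"az":0.227,"hand":-1}])

```text
time_s: 5.88
eef_pos: [483.2, 35.4, 68.5]
ee_rot: [0.641, 0.3, 0.64, -0.3]
force: [-0.1, 0.6, -0.3]
grip_width: -0.002
```

Run:
```python
from h import *
st(); s=viewer.capture("side"); cv2.imwrite("pics/s5full.png",s)
cv2.imwrite("pics/s5.png",cv2.resize(s[250:340,200:320],None,fx=6,fy=6,interpolation=cv2.INTER_CUBIC))
C0=np.array([547.8,67.5])
f=lambda X:((proj("side",X)[0]-[200,250]+.5)*6-.5).round(0)
for a in (219,221,223):
    u=np.array([np.cos(np.radians(a)),np.sin(np.radians(a))])
    print(a,'tip',f([*(C0+94*u),55]),'post',f([*(C0+70*u),93]),'armbase',f([*(C0+70*u),57]),'mark',f([*(C0+97*u),52]))
```

```text
t 5.88 p [483.2  35.4  68.5] F [-0.1  0.6 -0.3] j [-0.17  0.43  1.81 -0.    0.9  -0.86] g -0.0 x [ 0. -0. -1.] z-heading deg -50.2
219 tip [252. 321.] post [263. 165.] armbase [275. 237.] mark [250. 337.]
221 tip [264. 323.] post [272. 167.] armbase [284. 238.] mark [263. 339.]
223 tip [277. 325.] post [282. 168.] armbase [293. 239.] mark [276. 341.]
```

View pics/s5.png

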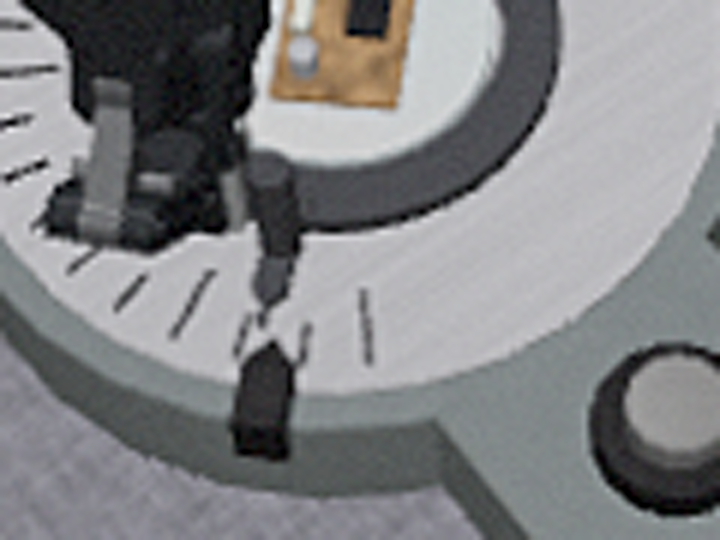

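Pointer tip at (264,325) and marker tip at (272,342) put the lever at about 221.0° and the marker at about 222.4°. I'll nudge it 1.3° further, let it rest, then back off and lift.

Call:
carry_out(targets=[{"x":0.0006,"y":-0.0007,"z":0,"ax":0,"ay":0,"az":0.01,"hand":-1},{"x":0.0011,"y":-0.0013,"z":0,"ax":0,"ay":0,"az":0.02,"hand":-1},{"x":0.0011,"y":-0.0013,"z":0,"ax":0,"ay":0,"az":0.02,"hand":-1},{"x":0.0011,"y":-0.0013,"z":0,"ax":0,"ay":0,"az":0.02,"hand":-1}])

```text
time_s: 6.42
eef_pos: [484.1, 34.3, 68.2]
ee_rot: [0.643, 0.293, 0.644, -0.293]
force: [-2.2, 0.5, 0.2]
grip_width: 0.001
```

Call:
carry_out(targets=[{"x":-0.008,"y":0.0095,"z":0,"ax":0,"ay":0,"az":0,"hand":-1},{"x":-0.016,"y":0.019,"z":0,"ax":0,"ay":0,"az":0,"hand":-1},{"x":-0.016,"y":0.019,"z":0.04,"ax":0,"ay":0,"az":0,"hand":-1},{"x":-0.016,"y":0.019,"z":0.09,"ax":0,"ay":0,"az":0,"hand":-1},{"x":-0.016,"y":0.019,"z":0.09,"ax":0,"ay":0,"az":0,"hand":-1}])

```text
time_s: 7.05
eef_pos: [469.5, 53.7, 161.4]
ee_rot: [0.646, 0.293, 0.641, -0.292]
force: [0.4, -0.6, -0.7]
grip_width: -0.002
```

Run:
```python
from h import *
st(); s=viewer.capture("side"); cv2.imwrite("pics/s6full.png",s)
cv2.imwrite("pics/s6.png",cv2.resize(s[250:340,200:320],None,fx=6,fy=6,interpolation=cv2.INTER_CUBIC))
```

```text
t 7.05 p [469.5  53.7 161.4] F [ 0.4 -0.6 -0.7] j [-0.13  0.27  1.76  0.    1.11 -0.85] g -0.0 x [ 0.007 -0.001 -1.   ] z-heading deg -48.9
```

View pics/s6.png

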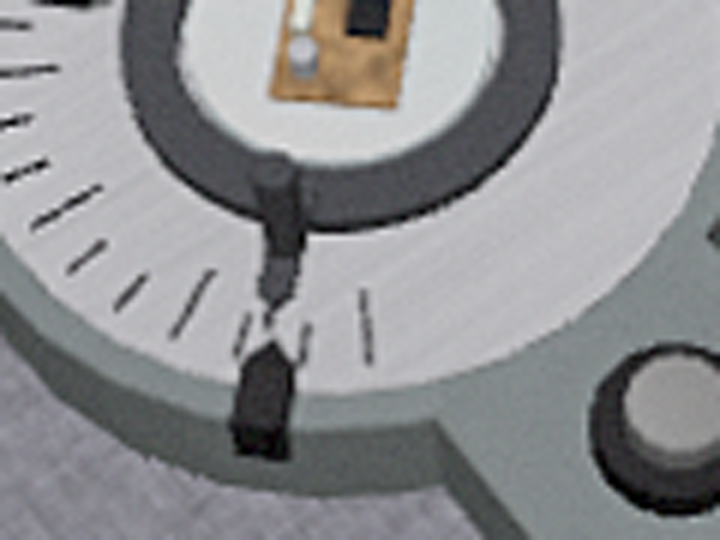

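Pointer tip at (268,326) against marker tip at (271,342) is about 0.6°, or 1 mm, off alignment, well inside tolerance. That was the tenth picture. Now to the button.

Call:
carry_out(targets=[{"x":0.018,"y":-0.0335,"z":0,"ax":0,"ay":0,"az":0,"hand":-1},{"x":0.0365,"y":-0.067,"z":0,"ax":0,"ay":0,"az":0,"hand":-1},{"x":0.055,"y":-0.101,"z":0,"ax":0,"ay":0,"az":0,"hand":-1},{"x":0.073,"y":-0.1345,"z":-0.02,"ax":0,"ay":0,"az":0,"hand":-1},{"x":0.073,"y":-0.1345,"z":-0.05,"ax":0,"ay":0,"az":0,"hand":-1}])

```text
time_s: 7.72
eef_pos: [541.6, -82.9, 106.3]
ee_rot: [0.643, 0.293, 0.643, -0.294]
force: [-0.5, 0.7, 0.1]
grip_width: 0.005
```

Call:
carry_out(targets=[{"x":0,"y":0,"z":-0.02,"ax":0,"ay":0,"az":0,"hand":-1},{"x":0,"y":0,"z":-0.035,"ax":0,"ay":0,"az":0,"hand":-1},{"x":0,"y":0,"z":-0.037,"ax":0,"ay":0,"az":0,"hand":-1},{"x":0,"y":0,"z":-0.037,"ax":0,"ay":0,"az":0,"hand":-1}])

```text
time_s: 8.22
eef_pos: [541.5, -81.2, 71.6]
ee_rot: [0.644, 0.293, 0.643, -0.293]
force: [0.3, 0.3, -0.2]
grip_width: -0.001
```

Now I'll press in small steps and watch the force.

Call:
carry_out(targets=[{"x":0,"y":0,"z":-0.002,"ax":0,"ay":0,"az":0,"hand":-1},{"x":0,"y":0,"z":-0.004,"ax":0,"ay":0,"az":0,"hand":-1},{"x":0,"y":0,"z":-0.006,"ax":0,"ay":0,"az":0,"hand":-1},{"x":0,"y":0,"z":-0.006,"ax":0,"ay":0,"az":0,"hand":-1}])

```text
time_s: 8.72
eef_pos: [541.4, -81.3, 65.4]
ee_rot: [0.644, 0.293, 0.643, -0.293]
force: [0.1, -0.4, 2.1]
grip_width: 0.002
```

Call:
carry_out(targets=[{"x":0,"y":0,"z":-0.002,"ax":0,"ay":0,"az":0,"hand":-1},{"x":0,"y":0,"z":-0.002,"ax":0,"ay":0,"az":0,"hand":-1}])

```text
time_s: 8.98
eef_pos: [541.4, -81.3, 63.4]
ee_rot: [0.644, 0.293, 0.643, -0.293]
force: [-0.1, -0.1, 3.6]
grip_width: -0.003
```

Call:
carry_out(targets=[{"x":0,"y":0,"z":-0.002,"ax":0,"ay":0,"az":0,"hand":-1},{"x":0,"y":0,"z":-0.002,"ax":0,"ay":0,"az":0,"hand":-1}])

```text
time_s: 9.22
eef_pos: [541.4, -81.3, 61.3]
ee_rot: [0.644, 0.293, 0.644, -0.293]
force: [0.2, 0.6, 4.4]
grip_width: -0.002
```

Call:
carry_out(targets=[{"x":0,"y":0,"z":-0.001,"ax":0,"ay":0,"az":0,"hand":-1},{"x":0,"y":0,"z":-0.0015,"ax":0,"ay":0,"az":0,"hand":-1},{"x":0,"y":0,"z":-0.0015,"ax":0,"ay":0,"az":0,"hand":-1}])

```text
time_s: 9.6
eef_pos: [541.5, -81.3, 60.9]
ee_rot: [0.644, 0.293, 0.643, -0.293]
force: [-4.3, 1.9, 14.0]
grip_width: -0.002
```

The travel stopped at z 60.9 and the force jumped to 14 N, so the button has bottomed after about 6 mm. I'll release it and move clear.

Call:
carry_out(targets=[{"x":0,"y":0,"z":0.004,"ax":0,"ay":0,"az":0,"hand":-1},{"x":0,"y":0,"z":0.015,"ax":0,"ay":0,"az":0,"hand":-1},{"x":0,"y":0,"z":0.06,"ax":0,"ay":0,"az":0,"hand":-1},{"x":0,"y":0,"z":0.12,"ax":0,"ay":0,"az":0,"hand":-1},{"x":-0.03,"y":-0.05,"z":0.16,"ax":0,"ay":0,"az":0,"hand":-1}])

```text
time_s: 10.22
eef_pos: [515.4, -124.6, 218.0]
ee_rot: [0.645, 0.292, 0.643, -0.291]
force: [0.4, -1.4, 0.3]
grip_width: -0.001
```

Call:
carry_out(targets=[{"x":-0.03,"y":-0.05,"z":0,"ax":0,"ay":0,"az":0,"hand":-1},{"x":-0.06,"y":-0.1,"z":0,"ax":0,"ay":0,"az":0,"hand":-1},{"x":-0.09,"y":-0.15,"z":0,"ax":0,"ay":0,"az":0,"hand":-1},{"x":-0.11,"y":-0.2,"z":0,"ax":0,"ay":0,"az":0,"hand":-1},{"x":-0.11,"y":-0.2,"z":0,"ax":0,"ay":0,"az":0,"hand":-1}])

```text
time_s: 10.85
eef_pos: [403.1, -327.9, 214.9]
ee_rot: [0.643, 0.294, 0.643, -0.294]
force: [0.5, -0.0, 1.3]
grip_width: 0.0
```

Run:
```python
from h import *
st(); z=lambda i,s:cv2.resize(i,s,interpolation=cv2.INTER_CUBIC)
t=viewer.capture("top");s=viewer.capture("side"); t=z(t[205:330,235:400],(396,300)); s=z(s[240:370,180:352],(396,300))
cv2.imwrite("pics/e.png",np.hstack([t,s]))
```

```text
t 10.85 p [ 403.1 -327.9  214.9] F [ 0.5 -0.   1.3] j [-0.91  0.31  1.54 -0.    1.29 -1.62] g 0.0 x [-0.001  0.    -1.   ] z-heading deg -49.2
```

View pics/e.png

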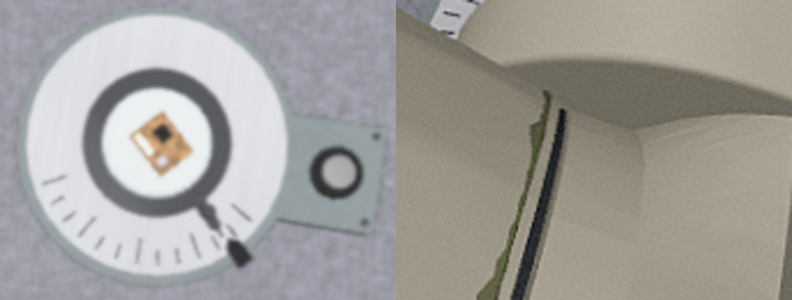

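The top view (left) shows the pointer (about (221,233)) in line with the marker tip (229,240). The button is back at its starting place (338,171), and the board and marker have not moved. The arm blocks the side view, clear of the light. Handing in.

```bash
python3 -c "
from rig import finish_job
print(finish_job())"
```

```text
the job is handed in; nothing more can be done
None
```

I set the iris lever to the marker, pressed the lamp button once and handed the job in at about 11 s. No verdict came back.

- **Lever:** I pushed the post around its arc with the shut fingertips, at about 3 N or less in the readings. After I backed off, the side camera put the pointer about 0.6° (1 mm) from the marker's point. The last top view shows them in line.
- **Button:** it bottomed after about 6 mm, where the force jumped from 4.4 to 14 N, with the pointer still at the marker. In the last top view it is back where it started. A top view shows its height only weakly.
- **Bystanders:** the marker and circuit board look unmoved in the last top view. My last picture did not include the speaker, bottle and multimeter, but the arm's path never came near them.
- **Checks that failed or were missing:** the arm blocked the side camera in the last picture, so only the top view confirms the end state. My first three moves were refused for missing keys and moved nothing.

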